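# Load a slide rack onto the sloping infeed rail of a stainer

### The arm

A 7-joint arm with a two-finger parallel gripper is mounted at the origin on a cart in front of the work surface, level with it; the furniture and walls round the work are solid. World frame = base frame: x ahead of the robot, y to its left, z up, the work surface at z = 0. Lengths are in mm, angles in rad, forces in N, time in s.
With the tool pointing down it reaches from about 375 to 925 mm from the base axis. Payload 3.1 kg.
Tool frame: the origin (TCP) lies at the very end of the fingers, on their centre line; the grasp point (between the pads) lies 19 mm behind it (tcp_to_grasp is the distance from the TCP to the grasp point, in mm); z points along the fingers, y is the line along which they close (so a half turn about z gives the same grasp; the last joint's range is limited). The gripper opens to 85 mm and grips with 20 to 120 N. Pads are 22 mm wide; open, the fingers measure 114 mm over their backs; the gripper's body (76 mm by 85 mm) begins 54 mm behind the grasp point. The pads swing forward as they close: fully open they stand 13 mm farther back than shut.
Start: joints at [-1.261, 0.383, 0.044, 1.598, -0.018, 1.161, -0.05], TCP at [257.762, 596.709, 231.269] pointing down, gripper open.
Joint ranges: [-2.61, 2.61], [-0.41, 2.15], [-1.48, 1.57], [0, 2.5], [-1.57, 4.71], [0.05, 1.97], [-2.85, 2.85]. Speed limits (rad/s): [2.79, 2.79, 3.14, 3.14, 3.14, 3.14, 3.14].

### API

Orientations are given as a rotation vector (axis times angle).
In Python, from rig import sense, snapshot, finish_job, tcp_to_grasp gives the robot as it stands.
- The arm moves only by the tool step_arm, never from a script. Its arguments are lists of equal length, an entry for each row: "hand": the opening, from 0 (shut) to 1 (fully open); "dp": the shift along the tool's x, y, z in fractions of the full range, 1 being 1 m, a list of three; "yaw": the turn about the tool's z in shares of 90 degrees (1.0 is 90 degrees). In form: {"hand": [hand, ...], "dp": [[x, y, z], ...], "yaw": [yaw, ...]}. A call has 1 to 20 rows; each row is the pose to reach, as a shift and turn from the pose commanded when the call began, along the tool's axes at that moment; what a row does not reach only later rows make up. A row lasts 1/10 s, in which the tool goes at most 50 mm and 8.59 degrees, less where a joint would pass 70% of its speed; a pose out of reach is approached as far as the arm can. A call with a gripper value outside its range is refused whole. The fingers move at their own pace and stop on an object; the grip force is fixed at half the most. Time passes only in rows, so rows that repeat a pose let the fingers close. It gives the time, the measured TCP pose, the force, the opening and the grip force at its end, in the units of the state.
- sense(): the state, without advancing time (a new reading comes with each control period).
- snapshot(name): name is "scene" or "top"; returns a dict with "image" (400x640x3 uint8, blue, green, red), "fov_y" (degrees; the focal length in pixels is half the picture's height over the tangent of half this angle, whatever the lens; pixels are square), "cx", "cy" (the principal point, pixels), "extrinsics" (4x4, takes a point from world to camera coordinates). Camera axes: x right, y up, looking along -z (the intrinsics and any distortion apply to the point x, -y, -z); pixel columns grow to the right and rows downward; lengths in mm; the calibration is good to about 2 mm. A picture is of the moment at which its call begins. There is no depth.
- finish_job(): hands the job in; it is judged then, once.
The state is a dict: "clock": time; "joints": joint angles; "qd": joint speeds; "joint_torque": joint torques, N m; "tcp_pos": TCP position; "tool_rot": TCP orientation; "ft_force": force on the tool from outside, world axes, zero at the start; "torque": the same for the moment, N m; "grip_width": finger opening in mm; "finger_force": force on a finger pad.
Only numpy, scipy, OpenCV 4.12 (cv2) and the standard library are available. Lean on these libraries where they do the work, as an engineer would, in place of code of your own. Each camera call takes 0.05 s, during which the arm holds its last target. There are 200 camera calls.

### The job

Hang the slide rack by its roller hook on the open upper end of the stainer's sloping infeed rail, roll it along the rail through the red spring gate, and let it go so that it runs down by itself and stays against the rubber stop with the gate closed behind it. Keep the rack upright, set it on the rail by feel and keep only light contact, since the rail's slope has just been changed and the glass slides and the rail must not be jolted or pressed hard, and leave everything else on the desk where it is.

Things in the scene. Friction and masses are not known exactly. Their poses are not given: they have to be found in the camera images.
- carrier: Loose slide rack on a roller hook, 0.2 to 0.33 kg, 163 mm tall, upright on the desk. Origin: underside of the white rack in the plane of the rollers; z up; y along the rack, its rolling direction; x across. Rack 42 x 84 x 32 mm (x -18 to 24). A steel plate (x -17 to -13, y -33 to 33, z 74 to 134 mm) and two straps at x = -16 join rack and grip. Hung, it pitches to the slope.
- saddle (a point): Where the rail's top edge bears, carrier (0, 0, 87) mm: midway between two white grooved rollers on the plate's +x side (y = -22 and 22, axle z = 94 mm; tread radius 7, width 9; flanges radius 11, lowest z = 83 mm). Below them, down to the rack's top at z = 32 mm, the hook is open towards +x: the rail enters sideways there. The rollers turn stiffly: it runs at about 0.03 to 0.1 m/s.
- grip (a point): Centre of the blue ribbed grip above the plate, carrier (-15, 0, 150) mm; 12 mm thick (x), 46 mm long (y), z = 131 to 163 mm. Pinch it across x from above. Mind the tall microscope at the left of the desk (about x 0.4 to 0.72, y 0.25 to 0.48 m, 0.33 m high) when the arm first swings over.
- stand: Fixed infeed stand: steel drip tray 150 x 420 mm, rim 24 mm high, two posts along its back (+x) carrying the rail. Origin: under the tray (x -70 to 80 mm), below the rail; z up; +y = downhill; the -x side is open and the hook goes on from there. Posts at x = 47 to 67, y = 175 and -155 mm, up to 197 mm high. The rail bends and slides break over 20 N between carrier and stand, in a push or a jolt.
- rail_low (a point): Pivot of the rail at its low end, stand (0, 175, 120) mm, on the rail's top edge. The rail is a steel bar 6 mm thick (x -3 to 3), 16 mm deep, held from its +x side; from here it rises straight towards -y to its free end at y = -190 mm. Its slope was clamped anywhere from 0.115 to 0.185 rad and is not reported: find its height by touch.
- load_point (a point): Fixed mark in the stand's frame (0, -125, 165.3) mm: the middle of the open length of rail, at the height its top edge has at mid slope (0.15 rad). The true edge is up to 11 mm higher or lower, to be felt. The hook goes on with its saddle at y = -165 to -100 mm; the grip then stands over the rail's -x side.
- gate (a joint): Red spring flap across the rail, hinged 32 mm above its top edge at stand y = -60 mm, hanging to 4 mm over it; 0 rad closed. It swings downhill only, to 1.45 rad, taking about 2 to 4 N from each roller; a loose carrier does not open it. It shuts between the rollers and again behind the last, when the saddle is past y = -5 mm. Its top stays 4 mm below the blue grip of a hung carrier.
- stop_point (a point): Where the saddle is when the front roller rests on the rubber stop: stand (0, 112, 129.5) mm at mid slope (2 mm up or down with the slope). From y = -25 to 145 mm a guard bar runs 20 to 26 mm above the rail's top edge and keeps hooks from being put on or lifted off there.
- petri_a: Bystander: petri dish with pink medium, 63 x 63 x 14 mm, origin under its centre.
- petri_b: Bystander: petri dish with yellow medium, 63 x 63 x 14 mm, origin under its centre.
- forceps: Bystander: steel tweezers lying flat, 120 mm long, origin under the middle.
- black_marker: Bystander: black and white marker, 135 mm long, lying flat, origin under the middle.
- stain: Bystander: brown bottle with white cap, 43 x 44 x 92 mm, behind the stand, origin under its centre.
- oil: Bystander: small brown bottle with black cap, 31 x 32 x 68 mm, behind the stand, origin under its centre.
- timer: Bystander: white bench timer, 30 x 64 x 62 mm, origin under its centre.

How it is judged (in metres and radians):
On the way, in this order (a step that is already met when the one before it is completed fails the run):
1. the carrier's rollers bear on the open upper length of the rail, before the gate (contact force between carrier and stand above 0.3 N and y of saddle in the frame of stand between -0.185 and -0.092 m and x of saddle in the frame of stand between -0.006 and 0.006 m and z of saddle in the frame of stand between 0.145 and 0.192 m), for 0.2 s.
2. the carrier, on the rail, pushes the gate open (value of joint gate above 0.6 rad and contact force between carrier and stand above 0.3 N and x of saddle in the frame of stand between -0.008 and 0.008 m), for 0.05 s.
At the end, for the whole second after the job is handed in: The carrier hangs by its rollers on the rail against the rubber stop (saddle within 8 mm of its place there along the rail, within 6 mm of the rail's middle across), at rest (under 0.02 m/s and 0.3 rad/s), tilted less than 0.3 rad, released, with the gate closed (under 0.15 rad) (y of saddle in the frame of stand between 0.104 and 0.12 m and x of saddle in the frame of stand between -0.006 and 0.006 m and z of saddle in the frame of stand between 0.118 and 0.141 m and value of joint gate below 0.15 rad and angle between carrier's own z axis and vertical below 0.3 rad and linear speed of carrier below 0.02 m/s and angular speed of carrier below 0.3 rad/s and contact force between carrier and stand above 0.5 N); the robot touches nothing.
It fails at once if carrier and stand press or strike one another with more than 20 N (contact force between carrier and stand above 20 N).
It fails at once if the carrier is tipped by more than 0.6 rad (angle between carrier's own z axis and vertical above 0.6 rad).
It fails at once if the robot itself presses on the stand with more than 20 N (contact force between any of the fingers, the arm and stand above 20 N).
It fails at once if a bystander is moved by more than 30 mm (distance of any of petri_a, petri_b, forceps, black_marker, stain, oil, timer from where it was at the start of the episode above 0.03 m).
It also fails if it takes over 70 s, if anything falls off the work surface, if the arm or the gripper's body presses on something with over 40 N, if the wrist force passes 120 N, or if a joint passes its speed limit or range.

## Working session

There is one attempt and no reset: what is moved stays moved. The work goes in short steps, Python scripts to look and compute and a tool call to move; the robot and the scene stay as the last step left them, time stands still between calls to the robot, and variables do not carry over. Pictures are saved under pics/ and viewed, at most 12 in all, crops included, and the job is handed in when it is done.

Besides the shell and the picture viewer there is one more tool, called after "Call:" by a JSON object that holds its "method" and its "body". step_arm: Moves the arm, as the interface text tells. Its arguments: {"type":"object","properties":{"hand":{"type":"array"},"dp":{"type":"array"},"yaw":{"type":"array"}},"required":["hand","dp","yaw"]}

```bash
mkdir -p pics; ls
python3 - <<'E'
from rig import sense,snapshot,tcp_to_grasp
import cv2,numpy as np,pickle
s=sense();print(s['tcp_pos'],s['tool_rot'],s['grip_width'],s['ft_force'],s['clock'],tcp_to_grasp)
for n in('scene','top'):
    d=snapshot(n);cv2.imwrite(f'pics/{n}0.png',d['image']);pickle.dump(d,open(n+'.pkl','wb'))
    print(n,{k:v for k,v in d.items() if k!='image'})
E
```

```text
pics
[257.37444453 595.82876686 229.86185016] [-0.63588559 -3.07611762  0.00416092] 85.38681290194467 [ 0.45985884  0.31238854 -0.25083628] 0.0 18.700000000000003
scene {'fov_y': 46.98336970901981, 'cx': 326.16892191732524, 'cy': 200.459020541715, 'extrinsics': array([[ 4.64531330e-01, -8.85183618e-01,  2.57022372e-02,
        -3.11411563e+02],
       [ 3.62921098e-01,  2.16769732e-01,  9.06255571e-01,
        -3.39703602e+02],
       [-8.07774053e-01, -4.11656222e-01,  4.21948142e-01,
        -6.61510237e+02],
       [ 0.00000000e+00,  0.00000000e+00,  0.00000000e+00,
         1.00000000e+00]])}
top {'fov_y': 54.96834182617487, 'cx': 319.3189612528886, 'cy': 197.34192101030462, 'extrinsics': array([[-2.16160590e-02, -9.98668594e-01, -4.68378549e-02,
         1.09365008e+01],
       [ 9.96365449e-01, -2.53797985e-02,  8.13127194e-02,
        -5.91250181e+02],
       [-8.23931945e-02, -4.49099598e-02,  9.95587493e-01,
        -9.44972473e+02],
       [ 0.00000000e+00,  0.00000000e+00,  0.00000000e+00,
         1.00000000e+00]])}
```

View pics/scene0.png

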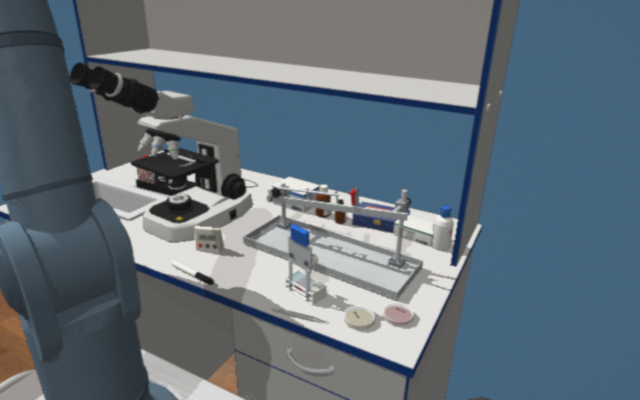

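View pics/top0.png

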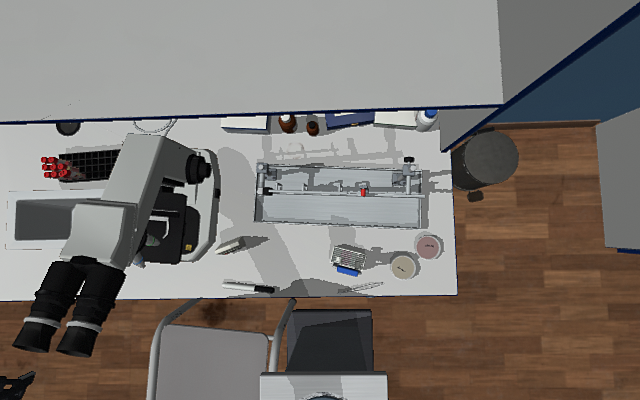

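The scene view shows the rack with its blue grip at about (300,235) in front of the stand. The top view shows the tray spanning about (255,160)–(423,227), the red gate at (363,190) and the grip at (349,269). I'll zoom in on both.

Run:
```python
import cv2
a=cv2.imread('pics/top0.png')[140:300,230:450];cv2.imwrite('pics/topc.png',cv2.resize(a,None,fx=3.6,fy=3.6,interpolation=cv2.INTER_CUBIC))
a=cv2.imread('pics/scene0.png')[175:325,235:435];cv2.imwrite('pics/scc.png',cv2.resize(a,None,fx=4,fy=4,interpolation=cv2.INTER_CUBIC))
```

```text
(no output)
```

View pics/topc.png

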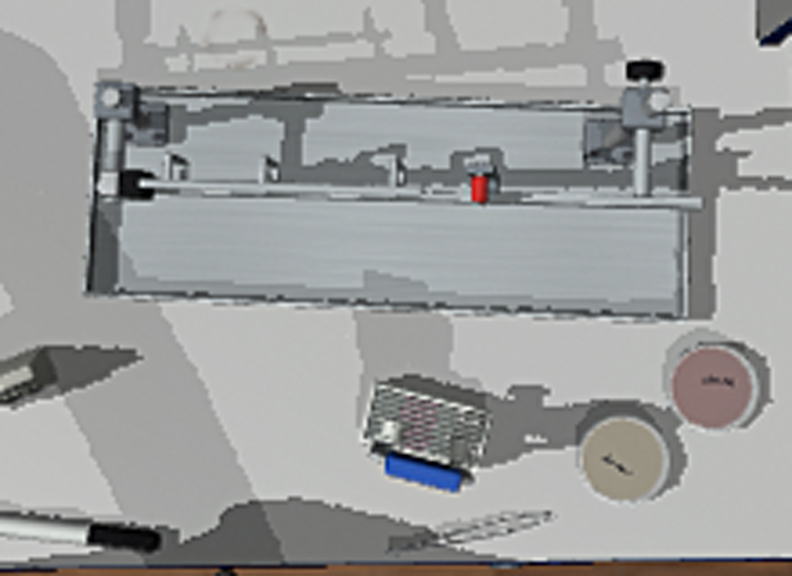

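View pics/scc.png

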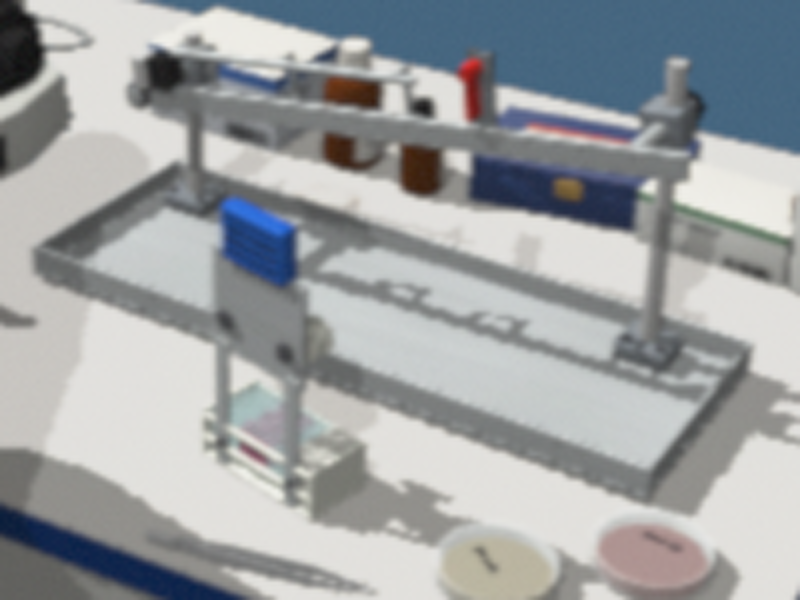

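The top crop shows the tray's rim corners at (88,293), (688,320), (692,108) and (98,85), the rail tip at (700,203) and the grip at (423,473). In the scene crop, the rail tip's top edge is at (688,152) and the gate is at (470,90). The rack's plate faces the robot, so its open side faces the stand. Next I'll work out positions from these.

```bash
cat > h.py <<'E'
import numpy as np,cv2,pickle
def load(n): return pickle.load(open(n+'.pkl','rb'))
def ray(d,p):
    f=200/np.tan(np.radians(d['fov_y']/2));E=d['extrinsics'];R=E[:3,:3]
    v=R.T@np.array([(p[0]-d['cx'])/f,-(p[1]-d['cy'])/f,-1.]);return -R.T@E[:3,3],v
def onz(d,p,z):
    o,v=ray(d,p);return o+v*(z-o[2])/v[2]
def tri(d1,p1,d2,p2):
    o1,v1=ray(d1,p1);o2,v2=ray(d2,p2)
    t=np.linalg.lstsq(np.c_[v1,-v2],o2-o1,rcond=None)[0];a=o1+v1*t[0];b=o2+v2*t[1]
    return (a+b)/2,np.linalg.norm(a-b)
def proj(d,P):
    f=200/np.tan(np.radians(d['fov_y']/2));E=d['extrinsics'];q=E[:3,:3]@P+E[:3,3]
    return np.array([d['cx']+f*q[0]/-q[2],d['cy']-f*q[1]/-q[2]])
def blue(d,roi):
    im=d['image'];x0,y0,x1,y1=roi;h=cv2.cvtColor(im,cv2.COLOR_BGR2HSV)
    m=np.zeros(im.shape[:2],np.uint8);m[y0:y1,x0:x1]=cv2.inRange(h,(105,150,90),(125,255,255))[y0:y1,x0:x1];return m
E
python3 - <<'E'
from h import *
np.set_printoptions(precision=1,suppress=True)
T=load('top');S=load('scene')
tc=lambda x,y:(230+(x-1.3)/3.6,140+(y-1.3)/3.6); sc=lambda x,y:(235+(x-1.5)/4,175+(y-1.5)/4)
C=[onz(T,tc(*p),24) for p in [(88,293),(688,320),(692,108),(98,85)]]
for c in C: print('rim',c)
C=np.array(C);print(np.linalg.norm(np.diff(np.r_[C,C[:1]],axis=0),axis=1),'centre',C.mean(0))
ex=C[0]-C[1];ex2=C[3]-C[2];print('yaw',[np.arctan2(-e[0],e[1]) for e in(ex,ex2)])
print('scene rim', [onz(S,sc(*p),24) for p in [(38,252),(650,472),(750,350),(178,165)]])
print('tip',tri(T,tc(700,203),S,sc(688,153)))
for z in(120,):print('low',onz(T,tc(112,184),z))
print('rail pts',onz(T,tc(160,184.5),122),onz(T,tc(640,200),167),onz(T,tc(700,203),175))
for d,r in((T,(320,250,380,285)),(S,(285,220,315,250))):
    m=blue(d,r);ys,xs=np.nonzero(m);print(len(xs),xs.mean(),ys.mean(),cv2.minAreaRect(np.c_[xs,ys].astype(np.float32)))
    if d is T:
        a=(xs.mean(),ys.mean())
        b=cv2.boxPoints(cv2.minAreaRect(np.c_[xs,ys].astype(np.float32)));print('box z160',[onz(T,p,160) for p in b])
    else: print('grip',tri(T,a,S,(xs.mean(),ys.mean())))
E
```

```text
rim [535.5 163.5  24. ]
rim [ 507.5 -252.5   24. ]
rim [ 654.4 -261.6   24. ]
rim [683.  155.2  24. ]
[417.  147.2 417.7 147.8] centre [595.1 -48.9  24. ]
yaw [np.float64(-0.0670358035698101), np.float64(-0.06841327918605199)]
scene rim [array([528.4, 156.3,  24. ]), array([ 501.9, -253.6,   24. ]), array([ 642. , -264.2,   24. ]), array([672.6, 146.8,  24. ])]
tip (array([ 576.9, -232.3,  170.6]), np.float64(2.463776575751083))
low [602.  126.7 120. ]
rail pts [600.7  95.6 122. ] [ 579.3 -197.   167. ] [ 576.  -230.2  175. ]
99 346.8787878787879 271.0 ((346.7353515625, 271.058837890625), (20.858062744140625, 4.6081767082214355), 14.03624439239502)
box z160 [array([422.4, -41.4, 160. ]), array([431.8, -44. , 160. ]), array([420.4, -86.7, 160. ]), array([411.1, -84. , 160. ])]
253 299.15415019762844 234.6916996047431 ((298.5000305175781, 234.50001525878906), (22.807893753051758, 13.86362075805664), 26.56505012512207)
grip (array([420.5, -65.4, 147.2]), np.float64(1.7010282188467492))
```

Careful with the scale: shifts go in shares of 1 m and turns go in shares of 90 degrees. That gives: -541 mm / 1000 = -0.541, -411 mm / 1000 = -0.411, 81.6 degrees / 90 = 0.9067.

Call:
{"method": "step_arm", "body": {"hand": [1, 1, 1, 1, 1, 1, 1, 1, 1, 1, 1, 1, 1, 1, 1, 1, 1, 1, 1, 1], "dp": [[0.001, -0.046, -0.008], [0.003, -0.092, -0.016], [0.004, -0.138, -0.024], [0.005, -0.183, -0.03], [-0.027, -0.198, -0.03], [-0.059, -0.214, -0.03], [-0.091, -0.229, -0.03], [-0.124, -0.255, -0.03], [-0.158, -0.282, -0.03], [-0.191, -0.308, -0.03], [-0.224, -0.335, -0.03], [-0.255, -0.362, -0.03], [-0.286, -0.39, -0.03], [-0.317, -0.417, -0.03], [-0.347, -0.445, -0.03], [-0.369, -0.477, -0.03], [-0.39, -0.509, -0.03], [-0.411, -0.541, -0.03], [-0.411, -0.541, -0.03], [-0.411, -0.541, -0.03]], "yaw": [0, 0.0556, 0.1111, 0.1667, 0.2222, 0.2778, 0.3333, 0.3889, 0.4444, 0.5, 0.5556, 0.6111, 0.6667, 0.7222, 0.7778, 0.8333, 0.8889, 0.9067, 0.9067, 0.9067]}}

```text
clock: 2.1
tcp_pos: [420.1, -63.5, 260.9]
tool_rot: [-2.493, -1.909, 0.0]
ft_force: [0.5, -0.4, -0.2]
grip_width: 85.3
finger_force: 0.0
```

Scaled: 124 mm / 1000 = 0.124, 115 mm / 1000 = 0.115.

Call:
{"method": "step_arm", "body": {"hand": [1, 1, 1, 1, 1, 0.6, 0.4, 0.3, 0.2, 0.1, 0, 0, 0, 0], "dp": [[0, 0, 0.03], [0, 0, 0.06], [0, 0, 0.09], [0, 0, 0.115], [0, 0, 0.124], [0, 0, 0.124], [0, 0, 0.124], [0, 0, 0.124], [0, 0, 0.124], [0, 0, 0.124], [0, 0, 0.124], [0, 0, 0.124], [0, 0, 0.124], [0, 0, 0.124]], "yaw": [0, 0, 0, 0, 0, 0, 0, 0, 0, 0, 0, 0, 0, 0]}}

```text
clock: 3.5
tcp_pos: [421.8, -62.7, 138.2]
tool_rot: [2.491, 1.913, 0.003]
ft_force: [-0.2, 0.4, 5.8]
grip_width: 10.9
finger_force: 60.2
```

Run:
```python
from rig import sense,snapshot
import cv2
s=sense();print({k:s[k] for k in('tcp_pos','ft_force','torque','grip_width','finger_force')})
d=snapshot('scene');a=d['image'][175:325,235:435];cv2.imwrite('pics/g1.png',cv2.resize(a,None,fx=3,fy=3,interpolation=cv2.INTER_CUBIC))
```

```text
{'tcp_pos': array([421.7747041 , -62.74422174, 138.22839455]), 'ft_force': array([-0.15300862,  0.3786927 ,  5.76629771]), 'torque': array([ 1.18054796e-01,  1.42475045e-01, -7.62009643e-05]), 'grip_width': 10.892391115310252, 'finger_force': 60.195361375808716}
```

View pics/g1.png

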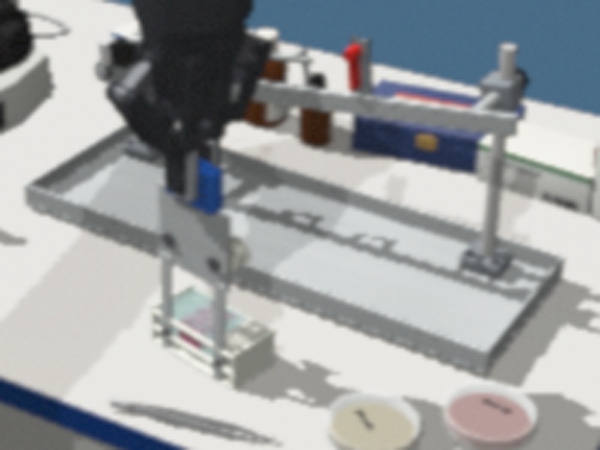

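The finger sits near the +y half of the grip, and the rack (crop, about (215,300)) is upright and held. Next I'll lift it and carry it to the point where it enters the rail.

Scaled: 111.6 mm / 1000 = 0.1116, -89.6 mm / 1000 = -0.0896, -11.2 degrees / 90 = -0.1244.

Call:
{"method": "step_arm", "body": {"hand": [0, 0, 0, 0, 0, 0, 0, 0, 0, 0, 0, 0, 0, 0, 0, 0, 0, 0, 0, 0], "dp": [[0, 0, -0.004], [0, 0, -0.012], [0, 0, -0.025], [0, 0, -0.04], [0, 0, -0.055], [0, 0, -0.07], [0, 0, -0.084], [0, 0, -0.092], [-0.008, 0.01, -0.096], [-0.018, 0.022, -0.096], [-0.028, 0.035, -0.096], [-0.038, 0.048, -0.096], [-0.048, 0.06, -0.096], [-0.058, 0.072, -0.096], [-0.068, 0.085, -0.096], [-0.077, 0.096, -0.096], [-0.084, 0.105, -0.096], [-0.0896, 0.1116, -0.096], [-0.0896, 0.1116, -0.096], [-0.0896, 0.1116, -0.096]], "yaw": [0, 0, 0, 0, 0, 0, 0, 0, -0.0111, -0.0222, -0.0333, -0.0444, -0.0556, -0.0667, -0.0778, -0.0889, -0.1, -0.1111, -0.1244, -0.1244]}}

```text
clock: 5.55
tcp_pos: [504.4, -178.0, 232.6]
tool_rot: [-2.292, -2.146, 0.002]
ft_force: [0.3, -0.1, -3.1]
grip_width: 10.4
finger_force: 58.9
```

Run:
```python
from rig import sense,snapshot
import cv2,pickle
from scipy.spatial.transform import Rotation as R
s=sense();print({k:s[k] for k in('clock','tcp_pos','ft_force','torque','grip_width','finger_force')});print(R.from_rotvec(s['tool_rot']).as_matrix().round(3))
for n in('scene','top'):
    d=snapshot(n);pickle.dump(d,open(n+'2.pkl','wb'));
    if n=='scene': a=d['image'][130:330,220:440];cv2.imwrite('pics/s2.png',cv2.resize(a,None,fx=3,fy=3,interpolation=cv2.INTER_CUBIC))
```

```text
{'clock': 5.55, 'tcp_pos': array([ 504.38329995, -177.95567681,  232.64644612]), 'ft_force': array([ 0.27693605, -0.12245981, -3.06370331]), 'torque': array([0.00383078, 0.00889416, 0.01354683]), 'grip_width': 10.415212121632457, 'finger_force': 58.89685034751892}
[[ 0.066  0.998 -0.002]
 [ 0.998 -0.066  0.   ]
 [ 0.    -0.002 -1.   ]]
```

View pics/s2.png

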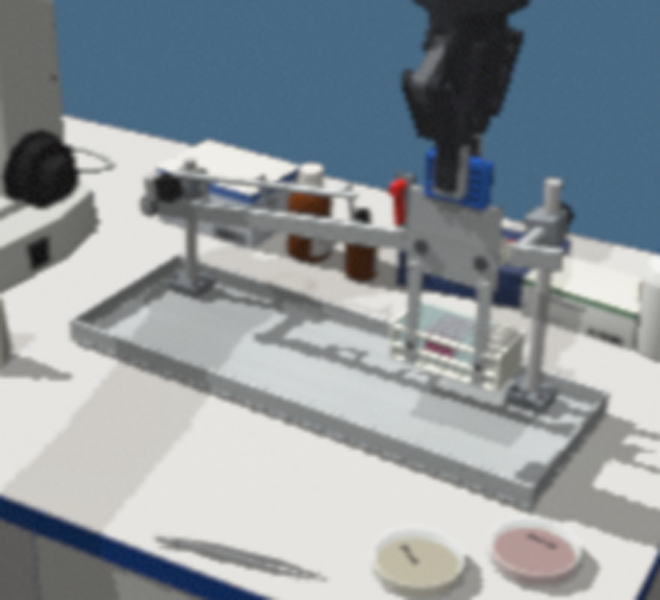

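The rack hangs level and clear on the open side of the rail, with its plate at about (455,240) in the crop. I'll ease it in sideways.

Scaled: 55 mm / 1000 = 0.055, 51 mm / 1000 = 0.051.

Call:
{"method": "step_arm", "body": {"hand": [0, 0, 0, 0, 0, 0, 0, 0, 0], "dp": [[0, 0.006, 0], [0, 0.014, 0], [0, 0.022, 0], [0, 0.03, 0], [0, 0.038, 0], [0, 0.045, 0], [0, 0.051, 0], [0, 0.055, 0], [0, 0.055, 0]], "yaw": [0, 0, 0, 0, 0, 0, 0, 0, 0]}}

```text
clock: 6.55
tcp_pos: [560.7, -181.9, 233.2]
tool_rot: [2.293, 2.147, -0.0]
ft_force: [0.5, -0.3, -3.6]
grip_width: 10.8
finger_force: 58.9
```

Scaled: 10 mm / 1000 = 0.01, 8 mm / 1000 = 0.008.

Call:
{"method": "step_arm", "body": {"hand": [0, 0, 0, 0, 0, 0], "dp": [[0, 0.002, 0], [0, 0.004, 0], [0, 0.006, 0], [0, 0.008, 0], [0, 0.01, 0], [0, 0.01, 0]], "yaw": [0, 0, 0, 0, 0, 0]}}

```text
clock: 7.15
tcp_pos: [570.4, -182.4, 233.3]
tool_rot: [2.293, 2.148, 0.0]
ft_force: [-0.5, -0.4, -2.7]
grip_width: 10.5
finger_force: 58.9
```

Scaled: 2 mm / 1000 = 0.002, 1 mm / 1000 = 0.001.

Call:
{"method": "step_arm", "body": {"hand": [0, 0, 0], "dp": [[0, 0.001, 0], [0, 0.002, 0], [0, 0.002, 0]], "yaw": [0, 0, 0]}}

```text
clock: 7.45
tcp_pos: [572.2, -182.7, 233.3]
tool_rot: [2.293, 2.147, 0.0]
ft_force: [-0.6, 0.1, -3.2]
grip_width: 11.1
finger_force: 58.9
```

Scaled: 2 mm / 1000 = 0.002, 1 mm / 1000 = 0.001.

Call:
{"method": "step_arm", "body": {"hand": [0, 0, 0], "dp": [[0, 0.001, 0], [0, 0.002, 0], [0, 0.002, 0]], "yaw": [0, 0, 0]}}

```text
clock: 7.75
tcp_pos: [574.3, -182.8, 233.3]
tool_rot: [2.293, 2.147, 0.0]
ft_force: [0.2, 1.0, -2.0]
grip_width: 10.8
finger_force: 58.9
```

Scaled: 1 mm / 1000 = 0.001.

Call:
{"method": "step_arm", "body": {"hand": [0, 0, 0], "dp": [[0, 0.001, 0], [0, 0.001, 0], [0, 0.001, 0]], "yaw": [0, 0, 0]}}

```text
clock: 8.05
tcp_pos: [575.1, -182.9, 233.3]
tool_rot: [-2.293, -2.147, 0.0]
ft_force: [0.8, -0.3, -1.8]
grip_width: 11.1
finger_force: 58.9
```

Scaled: 1 mm / 1000 = 0.001.

Call:
{"method": "step_arm", "body": {"hand": [0, 0, 0], "dp": [[0, 0.001, 0], [0, 0.001, 0], [0, 0.001, 0]], "yaw": [0, 0, 0]}}

```text
clock: 8.35
tcp_pos: [575.7, -183.0, 233.1]
tool_rot: [-2.293, -2.147, 0.001]
ft_force: [-1.0, 0.6, -1.8]
grip_width: 10.5
finger_force: 58.9
```

Call:
{"method": "step_arm", "body": {"hand": [0, 0, 0], "dp": [[0, 0.001, 0], [0, 0.001, 0], [0, 0.001, 0]], "yaw": [0, 0, 0]}}

```text
clock: 8.65
tcp_pos: [576.2, -183.1, 233.0]
tool_rot: [-2.292, -2.146, 0.002]
ft_force: [-3.2, -0.3, -1.5]
grip_width: 10.8
finger_force: 59.1
```

Call:
{"method": "step_arm", "body": {"hand": [0, 0, 0], "dp": [[0, 0.001, 0], [0, 0.001, 0], [0, 0.001, 0]], "yaw": [0, 0, 0]}}

```text
clock: 8.95
tcp_pos: [576.8, -183.1, 232.9]
tool_rot: [-2.292, -2.145, 0.003]
ft_force: [-5.2, 1.5, -0.1]
grip_width: 10.7
finger_force: 59.2
```

Contact at TCP x ≈ 575.5 mm matches the camera estimate of 575.7. I'll back off 10 mm from the contact point to centre the rollers, then lower by feel.

Scaled: -12 mm / 1000 = -0.012, -9 mm / 1000 = -0.009.

Call:
{"method": "step_arm", "body": {"hand": [0, 0, 0, 0, 0, 0, 0, 0, 0, 0], "dp": [[0, -0.003, 0], [0, -0.006, 0], [0, -0.009, 0], [0, -0.012, 0], [0, -0.012, 0], [0, -0.012, 0.002], [0, -0.012, 0.004], [0, -0.012, 0.006], [0, -0.012, 0.008], [0, -0.012, 0.008]], "yaw": [0, 0, 0, 0, 0, 0, 0, 0, 0, 0]}}

```text
clock: 9.95
tcp_pos: [565.9, -182.1, 224.7]
tool_rot: [-2.293, -2.147, 0.001]
ft_force: [-0.5, 0.5, -3.3]
grip_width: 10.7
finger_force: 58.9
```

Scaled: 2 mm / 1000 = 0.002, 1 mm / 1000 = 0.001.

Call:
{"method": "step_arm", "body": {"hand": [0, 0, 0], "dp": [[0, 0, 0.001], [0, 0, 0.002], [0, 0, 0.002]], "yaw": [0, 0, 0]}}

```text
clock: 10.25
tcp_pos: [566.0, -182.3, 223.2]
tool_rot: [-2.293, -2.147, 0.0]
ft_force: [-0.3, 0.1, -3.0]
grip_width: 10.4
finger_force: 58.9
```

Scaled: 2 mm / 1000 = 0.002, 1 mm / 1000 = 0.001.

Call:
{"method": "step_arm", "body": {"hand": [0, 0, 0], "dp": [[0, 0, 0.001], [0, 0, 0.002], [0, 0, 0.002]], "yaw": [0, 0, 0]}}

```text
clock: 10.55
tcp_pos: [565.9, -182.2, 221.1]
tool_rot: [-2.293, -2.147, 0.0]
ft_force: [0.3, 0.1, -3.2]
grip_width: 10.9
finger_force: 58.9
```

Scaled: 1 mm / 1000 = 0.001.

Call:
{"method": "step_arm", "body": {"hand": [0, 0], "dp": [[0, 0, 0.001], [0, 0, 0.001]], "yaw": [0, 0]}}

```text
clock: 10.75
tcp_pos: [566.0, -182.3, 220.1]
tool_rot: [-2.293, -2.147, 0.0]
ft_force: [0.5, 0.7, -2.9]
grip_width: 10.5
finger_force: 58.9
```

Scaled: 1 mm / 1000 = 0.001.

Call:
{"method": "step_arm", "body": {"hand": [0, 0], "dp": [[0, 0, 0.001], [0, 0, 0.001]], "yaw": [0, 0]}}

```text
clock: 10.95
tcp_pos: [566.2, -182.3, 219.4]
tool_rot: [2.293, 2.147, 0.0]
ft_force: [-0.5, -0.5, -1.3]
grip_width: 10.8
finger_force: 59.2
```

Scaled: 1 mm / 1000 = 0.001.

Call:
{"method": "step_arm", "body": {"hand": [0, 0], "dp": [[0, 0, 0.001], [0, 0, 0.001]], "yaw": [0, 0]}}

```text
clock: 11.15
tcp_pos: [566.3, -182.3, 219.2]
tool_rot: [-2.293, -2.147, -0.001]
ft_force: [-2.0, 1.1, 2.6]
grip_width: 10.8
finger_force: 59.8
```

Scaled: 1 mm / 1000 = 0.001.

Call:
{"method": "step_arm", "body": {"hand": [0, 0], "dp": [[0, 0, 0.001], [0, 0, 0.001]], "yaw": [0, 0]}}

```text
clock: 11.35
tcp_pos: [566.4, -182.3, 219.0]
tool_rot: [-2.293, -2.147, -0.002]
ft_force: [-3.5, 2.4, 8.9]
grip_width: 11.1
finger_force: 60.5
```

Scaled: -1.5 mm / 1000 = -0.0015, -1 mm / 1000 = -0.001.

Call:
{"method": "step_arm", "body": {"hand": [0, 0, 0], "dp": [[0, 0, -0.0015], [0, -0.001, -0.0015], [0, -0.001, -0.0015]], "yaw": [0, 0, 0]}}

```text
clock: 11.65
tcp_pos: [566.0, -182.4, 219.2]
tool_rot: [2.291, 2.146, 0.002]
ft_force: [1.7, 0.1, 1.9]
grip_width: 10.8
finger_force: 59.5
```

Scaled: -2 mm / 1000 = -0.002, -1 mm / 1000 = -0.001.

Call:
{"method": "step_arm", "body": {"hand": [0, 0, 0], "dp": [[0, -0.001, 0], [0, -0.002, 0], [0, -0.002, 0]], "yaw": [0, 0, 0]}}

```text
clock: 11.95
tcp_pos: [564.1, -182.1, 219.2]
tool_rot: [2.291, 2.146, 0.002]
ft_force: [2.7, 0.2, 1.0]
grip_width: 11.0
finger_force: 59.4
```

Scaled: -2 mm / 1000 = -0.002, -1 mm / 1000 = -0.001.

Call:
{"method": "step_arm", "body": {"hand": [0, 0, 0], "dp": [[0, -0.001, 0], [0, -0.002, 0], [0, -0.002, 0]], "yaw": [0, 0, 0]}}

```text
clock: 12.25
tcp_pos: [562.8, -182.0, 219.1]
tool_rot: [2.29, 2.146, 0.004]
ft_force: [5.2, -0.2, -1.7]
grip_width: 11.2
finger_force: 59.2
```

Run:
```python
from rig import sense,snapshot
import cv2,pickle,numpy as np
s=sense();print({k:s[k] for k in('clock','tcp_pos','ft_force','torque')})
d=snapshot('top');pickle.dump(d,open('top3.pkl','wb'));e=snapshot('scene');pickle.dump(e,open('scene3.pkl','wb'))
a=cv2.resize(d['image'][165:235,330:435],None,fx=6,fy=6,interpolation=cv2.INTER_CUBIC)
b=cv2.resize(e['image'][175:265,335:435],None,fx=6,fy=6,interpolation=cv2.INTER_CUBIC)[:,:100*6]
cv2.imwrite('pics/b3.png',b);cv2.imwrite('pics/a3.png',a)
```

```text
{'clock': 12.25, 'tcp_pos': array([ 562.83970405, -181.9744135 ,  219.09189011]), 'ft_force': array([ 5.22873065, -0.2278309 , -1.65443406]), 'torque': array([-0.14921571, -1.4104672 ,  0.11643287])}
```

View pics/a3.png

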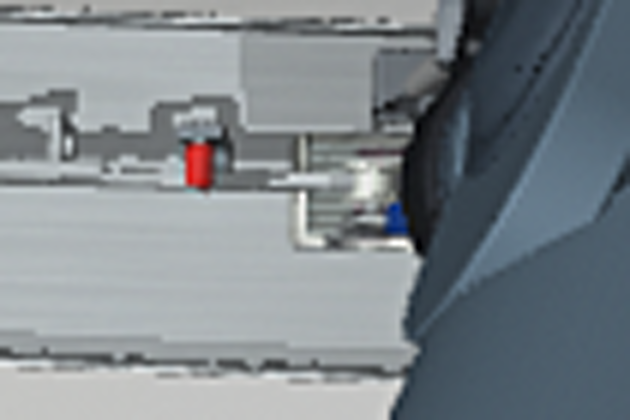

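The front roller (368,182) sits over the rail line (row about 180). The sideways resistance at both ends shows the rail is in the roller grooves, centred at TCP x ≈ 565.3. I'll recentre, keep contact light, and find the hand value at which the grip starts to give.

Scaled: 4.5 mm / 1000 = 0.0045, 4 mm / 1000 = 0.004.

Call:
{"method": "step_arm", "body": {"hand": [0, 0, 0, 0], "dp": [[0, 0.002, 0], [0, 0.004, 0], [0, 0.0045, 0], [0, 0.0045, 0]], "yaw": [0, 0, 0, 0]}}

```text
clock: 12.75
tcp_pos: [564.0, -182.1, 219.1]
tool_rot: [-2.291, -2.144, 0.003]
ft_force: [-1.0, 2.5, 6.6]
grip_width: 10.7
finger_force: 60.4
```

Call:
{"method": "step_arm", "body": {"hand": [0.08, 0.1, 0.11], "dp": [[0, 0, 0], [0, 0, 0], [0, 0, 0]], "yaw": [0, 0, 0]}}

```text
clock: 13.05
tcp_pos: [564.0, -182.1, 219.1]
tool_rot: [-2.291, -2.144, 0.002]
ft_force: [-2.1, 1.8, 6.2]
grip_width: 10.9
finger_force: 60.3
```

Scaled: -1 mm / 1000 = -0.001, -0.5 mm / 1000 = -0.0005.

Call:
{"method": "step_arm", "body": {"hand": [0, 0, 0], "dp": [[0, 0.0005, -0.0005], [0, 0.0005, -0.001], [0, 0.0005, -0.001]], "yaw": [0, 0, 0]}}

```text
clock: 13.35
tcp_pos: [564.1, -182.2, 219.2]
tool_rot: [-2.291, -2.144, 0.004]
ft_force: [-3.6, 2.1, 4.6]
grip_width: 11.3
finger_force: 60.1
```

Call:
{"method": "step_arm", "body": {"hand": [0.11, 0.12], "dp": [[0, 0, 0], [0, 0, 0]], "yaw": [0, 0]}}

```text
clock: 13.55
tcp_pos: [564.3, -182.2, 219.2]
tool_rot: [-2.291, -2.144, 0.003]
ft_force: [-4.5, 1.3, 5.1]
grip_width: 11.1
finger_force: 60.1
```

Call:
{"method": "step_arm", "body": {"hand": [0.125, 0.13], "dp": [[0, 0, 0], [0, 0, 0]], "yaw": [0, 0]}}

```text
clock: 13.75
tcp_pos: [564.3, -182.3, 219.2]
tool_rot: [-2.291, -2.144, 0.004]
ft_force: [-5.2, 1.6, 4.0]
grip_width: 11.4
finger_force: 40.0
```

Scaled: -1.5 mm / 1000 = -0.0015, -1 mm / 1000 = -0.001.

Call:
{"method": "step_arm", "body": {"hand": [0.13, 0.13, 0.13], "dp": [[0, -0.001, -0.0004], [0, -0.0015, -0.0008], [0, -0.0015, -0.0008]], "yaw": [0, 0, 0]}}

```text
clock: 14.05
tcp_pos: [564.8, -182.2, 219.7]
tool_rot: [2.292, 2.147, -0.0]
ft_force: [0.0, -0.4, -2.5]
grip_width: 11.0
finger_force: 38.9
```

Call:
{"method": "step_arm", "body": {"hand": [0.135, 0.14], "dp": [[0, 0, 0], [0, 0, 0]], "yaw": [0, 0]}}

```text
clock: 14.25
tcp_pos: [564.7, -182.1, 220.2]
tool_rot: [2.293, 2.147, -0.0]
ft_force: [-0.1, 0.8, -2.5]
grip_width: 12.0
finger_force: 2.0
```

Scaled: 1 mm / 1000 = 0.001, 0.5 mm / 1000 = 0.0005.

Call:
{"method": "step_arm", "body": {"hand": [0.14, 0.14], "dp": [[0, 0, 0.0005], [0, 0, 0.001]], "yaw": [0, 0]}}

```text
clock: 14.45
tcp_pos: [564.7, -182.2, 219.5]
tool_rot: [2.293, 2.147, -0.0]
ft_force: [-0.3, -1.0, -2.3]
grip_width: 11.9
finger_force: 2.1
```

Scaled: 1 mm / 1000 = 0.001, 0.5 mm / 1000 = 0.0005.

Call:
{"method": "step_arm", "body": {"hand": [0.14, 0.14], "dp": [[0, 0, 0.0005], [0, 0, 0.001]], "yaw": [0, 0]}}

```text
clock: 14.65
tcp_pos: [564.8, -182.1, 219.1]
tool_rot: [-2.293, -2.147, -0.001]
ft_force: [-1.2, 1.0, 2.1]
grip_width: 11.8
finger_force: 2.7
```

Scaled: 1 mm / 1000 = 0.001, 0.5 mm / 1000 = 0.0005.

Call:
{"method": "step_arm", "body": {"hand": [0.14, 0.14], "dp": [[0, 0, 0.0005], [0, 0, 0.001]], "yaw": [0, 0]}}

```text
clock: 14.85
tcp_pos: [564.9, -182.1, 218.2]
tool_rot: [2.293, 2.147, 0.001]
ft_force: [-1.9, 1.5, 2.0]
grip_width: 12.2
finger_force: 3.3
```

Scaled: 1 mm / 1000 = 0.001, 0.5 mm / 1000 = 0.0005.

Call:
{"method": "step_arm", "body": {"hand": [0.14, 0.14], "dp": [[0, 0, 0.0005], [0, 0, 0.001]], "yaw": [0, 0]}}

```text
clock: 15.05
tcp_pos: [564.8, -182.2, 216.7]
tool_rot: [2.293, 2.147, 0.001]
ft_force: [-1.2, 1.0, 1.4]
grip_width: 12.0
finger_force: 2.6
```

Scaled: 1 mm / 1000 = 0.001, 0.5 mm / 1000 = 0.0005.

Call:
{"method": "step_arm", "body": {"hand": [0.14, 0.14], "dp": [[0, 0, 0.0005], [0, 0, 0.001]], "yaw": [0, 0]}}

```text
clock: 15.25
tcp_pos: [564.7, -182.2, 215.8]
tool_rot: [2.293, 2.147, 0.0]
ft_force: [-2.1, 1.9, 3.4]
grip_width: 12.1
finger_force: 2.6
```

Run:
```python
from rig import sense,snapshot
import cv2,pickle,numpy as np
s=sense();print({k:s[k] for k in('clock','tcp_pos','ft_force','torque')})
e=snapshot('scene');pickle.dump(e,open('scene4.pkl','wb'))
cv2.imwrite('pics/b4.png',cv2.resize(e['image'][165:265,315:435],None,fx=6,fy=6,interpolation=cv2.INTER_CUBIC))
```

```text
{'clock': 15.25, 'tcp_pos': array([ 564.73884091, -182.23705174,  215.76575282]), 'ft_force': array([-2.05817976,  1.918355  ,  3.44880735]), 'torque': array([ 0.28777691,  0.37268528, -0.01478612])}
```

View pics/b4.png

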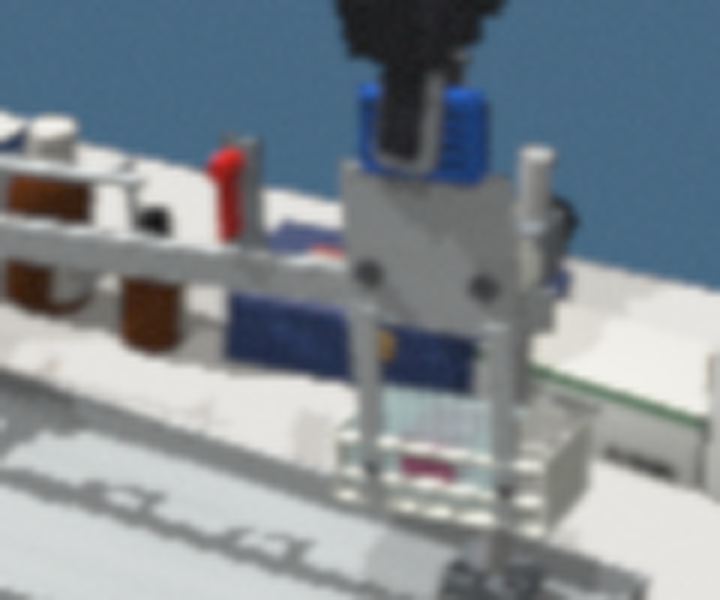

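The two bolt heads, (368,272) and (486,287), are now parallel to the rail, so the rack has pitched and both rollers bear on it. I'll pinch again and start rolling downhill.

Scaled: -0.7 mm / 1000 = -0.0007, -0.5 mm / 1000 = -0.0005.

Call:
{"method": "step_arm", "body": {"hand": [0.14, 0.12, 0.08, 0, 0], "dp": [[0, 0, -0.0005], [0, 0, -0.0007], [0, 0, -0.0007], [0, 0, -0.0007], [0, 0, -0.0007]], "yaw": [0, 0, 0, 0, 0]}}

```text
clock: 15.8
tcp_pos: [564.6, -182.3, 216.1]
tool_rot: [2.293, 2.147, -0.0]
ft_force: [0.4, 0.1, -0.3]
grip_width: 11.2
finger_force: 59.3
```

Scaled: 10 mm / 1000 = 0.01, 6 mm / 1000 = 0.006.

Call:
{"method": "step_arm", "body": {"hand": [0, 0, 0, 0], "dp": [[0.003, 0, 0.0004], [0.006, 0, 0.0008], [0.01, 0, 0.0014], [0.01, 0, 0.0014]], "yaw": [0, 0, 0, 0]}}

```text
clock: 16.2
tcp_pos: [565.3, -170.8, 214.5]
tool_rot: [-2.291, -2.148, -0.0]
ft_force: [0.3, -0.4, -1.9]
grip_width: 11.0
finger_force: 59.3
```

Scaled: 20 mm / 1000 = 0.02, 1.7 mm / 1000 = 0.0017.

Call:
{"method": "step_arm", "body": {"hand": [0, 0, 0, 0, 0], "dp": [[0.005, 0, 0.0009], [0.01, 0, 0.0017], [0.015, 0, 0.0024], [0.02, 0, 0.0031], [0.02, 0, 0.0031]], "yaw": [0, 0, 0, 0, 0]}}

```text
clock: 16.7
tcp_pos: [566.6, -150.5, 211.5]
tool_rot: [-2.29, -2.148, -0.0]
ft_force: [-1.2, 0.6, -0.6]
grip_width: 10.9
finger_force: 59.6
```

Scaled: 10 mm / 1000 = 0.01, 7 mm / 1000 = 0.007.

Call:
{"method": "step_arm", "body": {"hand": [0, 0, 0, 0], "dp": [[0.003, 0, 0.0004], [0.007, 0, 0.001], [0.01, 0, 0.0014], [0.01, 0, 0.0014]], "yaw": [0, 0, 0, 0]}}

```text
clock: 17.1
tcp_pos: [567.2, -141.3, 210.2]
tool_rot: [-2.292, -2.148, -0.0]
ft_force: [-1.1, -0.0, -0.2]
grip_width: 11.1
finger_force: 59.5
```

Call:
{"method": "step_arm", "body": {"hand": [0, 0, 0, 0, 0], "dp": [[0.004, 0, 0.0006], [0.008, 0, 0.0012], [0.012, 0, 0.0017], [0.015, 0, 0.0022], [0.015, 0, 0.0022]], "yaw": [0, 0, 0, 0, 0]}}

```text
clock: 17.6
tcp_pos: [568.1, -127.8, 208.2]
tool_rot: [2.293, 2.147, -0.001]
ft_force: [-2.2, -1.4, -0.6]
grip_width: 10.9
finger_force: 59.6
```

Scaled: 15 mm / 1000 = 0.015, 2.2 mm / 1000 = 0.0022.

Call:
{"method": "step_arm", "body": {"hand": [0, 0, 0, 0, 0], "dp": [[0.004, 0, 0.0006], [0.008, 0, 0.0012], [0.012, 0, 0.0017], [0.015, 0, 0.0022], [0.015, 0, 0.0022]], "yaw": [0, 0, 0, 0, 0]}}

```text
clock: 18.1
tcp_pos: [569.2, -112.5, 206.0]
tool_rot: [2.293, 2.147, -0.001]
ft_force: [-2.0, -5.4, 1.4]
grip_width: 10.8
finger_force: 59.7
```

Scaled: 15 mm / 1000 = 0.015, 12 mm / 1000 = 0.012.

Call:
{"method": "step_arm", "body": {"hand": [0, 0, 0, 0, 0], "dp": [[0.004, -0.0003, 0.0003], [0.008, -0.0006, 0.0007], [0.012, -0.0007, 0.0013], [0.015, -0.0007, 0.0017], [0.015, -0.0007, 0.0017]], "yaw": [0, 0, 0, 0, 0]}}

```text
clock: 18.6
tcp_pos: [569.8, -94.2, 203.5]
tool_rot: [-2.288, -2.149, -0.002]
ft_force: [1.7, -0.8, -5.4]
grip_width: 11.1
finger_force: 58.8
```

Scaled: 15 mm / 1000 = 0.015, 1.7 mm / 1000 = 0.0017.

Call:
{"method": "step_arm", "body": {"hand": [0, 0, 0, 0, 0], "dp": [[0.004, 0, 0.0005], [0.008, 0, 0.0011], [0.012, 0, 0.0017], [0.015, 0, 0.0021], [0.015, 0, 0.0021]], "yaw": [0, 0, 0, 0, 0]}}

```text
clock: 19.1
tcp_pos: [570.4, -82.1, 202.4]
tool_rot: [-2.293, -2.148, 0.0]
ft_force: [1.0, -2.1, -2.7]
grip_width: 10.8
finger_force: 59.1
```

Scaled: 15 mm / 1000 = 0.015, 2.1 mm / 1000 = 0.0021.

Call:
{"method": "step_arm", "body": {"hand": [0, 0, 0, 0, 0], "dp": [[0.004, 0, 0.0005], [0.008, 0, 0.0011], [0.012, 0, 0.0017], [0.015, 0, 0.0021], [0.015, 0, 0.0021]], "yaw": [0, 0, 0, 0, 0]}}

```text
clock: 19.6
tcp_pos: [571.4, -66.4, 199.7]
tool_rot: [-2.292, -2.148, -0.0]
ft_force: [1.3, -2.8, -5.6]
grip_width: 11.0
finger_force: 59.0
```

Call:
{"method": "step_arm", "body": {"hand": [0, 0, 0, 0, 0], "dp": [[0.004, 0.0003, 0.0008], [0.008, 0.0003, 0.0015], [0.012, 0.0003, 0.0021], [0.015, 0.0003, 0.0025], [0.015, 0.0003, 0.0025]], "yaw": [0, 0, 0, 0, 0]}}

```text
clock: 20.1
tcp_pos: [572.6, -50.6, 197.2]
tool_rot: [-2.29, -2.148, -0.001]
ft_force: [0.8, -1.2, -3.9]
grip_width: 11.0
finger_force: 59.0
```

Scaled: 20 mm / 1000 = 0.02, 1.2 mm / 1000 = 0.0012.

Call:
{"method": "step_arm", "body": {"hand": [0, 0, 0, 0, 0, 0], "dp": [[0.004, 0, 0.0006], [0.008, 0, 0.0012], [0.012, 0, 0.0017], [0.016, 0, 0.0023], [0.02, 0, 0.0029], [0.02, 0, 0.0029]], "yaw": [0, 0, 0, 0, 0, 0]}}

```text
clock: 20.7
tcp_pos: [574.1, -30.7, 194.5]
tool_rot: [-2.29, -2.149, -0.001]
ft_force: [-0.1, -0.4, -2.6]
grip_width: 11.1
finger_force: 59.2
```

Run:
```python
from rig import sense,snapshot
import cv2,pickle,numpy as np
s=sense();print({k:s[k] for k in('clock','tcp_pos','ft_force','torque')})
e=snapshot('scene');cv2.imwrite('pics/b5.png',cv2.resize(e['image'][165:265,290:410],None,fx=6,fy=6,interpolation=cv2.INTER_CUBIC))
```

```text
{'clock': 20.7, 'tcp_pos': array([574.11869638, -30.68360193, 194.50869708]), 'ft_force': array([-0.1147413 , -0.35067013, -2.60626441]), 'torque': array([ 0.09143909,  0.04352199, -0.01019857])}
```

View pics/b5.png

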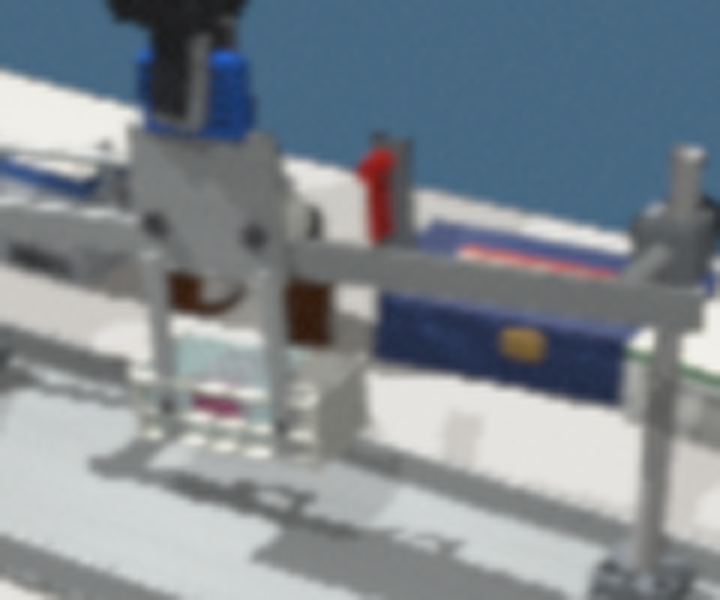

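The gate (378,195) hangs closed and the rack is past it. I'll release gradually.

Scaled: 0.3 mm / 1000 = 0.0003, 0.2 mm / 1000 = 0.0002.

Call:
{"method": "step_arm", "body": {"hand": [0.11, 0.12, 0.125, 0.13, 0.132, 0.134, 0.136, 0.138, 0.14, 0.142], "dp": [[0, 0, 0.0002], [0, 0, 0.0003], [0, 0, 0.0003], [0, 0, 0.0003], [0, 0, 0.0003], [0, 0, 0.0003], [0, 0, 0.0003], [0, 0, 0.0003], [0, 0, 0.0003], [0, 0, 0.0003]], "yaw": [0, 0, 0, 0, 0, 0, 0, 0, 0, 0]}}

```text
clock: 21.75
tcp_pos: [574.4, -32.5, 194.6]
tool_rot: [2.293, 2.147, 0.001]
ft_force: [0.4, 0.1, 0.0]
grip_width: 11.9
finger_force: 1.0
```

Scaled: 0.3 mm / 1000 = 0.0003.

Call:
{"method": "step_arm", "body": {"hand": [0.145, 0.15, 0.16, 0.18, 0.22, 0.27, 0.33, 0.4, 0.4, 0.4], "dp": [[0, 0, 0.0003], [0, 0, 0.0003], [0, 0, 0.0003], [0, 0, 0.0003], [0, 0, 0.0003], [0, 0, 0.0003], [0, 0, 0.0003], [0, 0, 0.0003], [0, 0, 0.0003], [0, 0, 0.0003]], "yaw": [0, 0, 0, 0, 0, 0, 0, 0, 0, 0]}}

```text
clock: 22.75
tcp_pos: [574.1, -32.5, 194.1]
tool_rot: [2.293, 2.147, 0.0]
ft_force: [-1.2, -0.1, -0.8]
grip_width: 33.8
finger_force: 0.0
```

Scaled: -60 mm / 1000 = -0.06, -50 mm / 1000 = -0.05.

Call:
{"method": "step_arm", "body": {"hand": [0.4, 0.4, 0.4, 0.4, 0.4, 0.4, 0.4, 0.4, 0.4, 0.4, 0.4, 0.4, 0.4, 0.4], "dp": [[0, 0, -0.01], [0, 0, -0.02], [0, 0, -0.035], [0, 0, -0.05], [0, 0, -0.06], [0, 0, -0.06], [0, 0, -0.06], [0, 0, -0.06], [0, 0, -0.06], [0, 0, -0.06], [0, 0, -0.06], [0, 0, -0.06], [0, 0, -0.06], [0, 0, -0.06]], "yaw": [0, 0, 0, 0, 0, 0, 0, 0, 0, 0, 0, 0, 0, 0]}}

```text
clock: 24.15
tcp_pos: [574.1, -32.5, 254.1]
tool_rot: [2.293, 2.147, -0.0]
ft_force: [-0.6, -0.2, -0.3]
grip_width: 33.9
finger_force: 0.0
```

Run:
```python
from rig import sense,snapshot
from h import *
import pickle
s=sense();print({k:s[k] for k in('clock','tcp_pos','ft_force','grip_width')})
e=snapshot('scene');cv2.imwrite('pics/b6.png',cv2.resize(e['image'][145:265,250:410],None,fx=5,fy=5,interpolation=cv2.INTER_CUBIC))
m=blue(e,(250,180,345,225));ys,xs=np.nonzero(m);print(len(xs),xs.mean(),ys.mean())
O=np.array([590.1,-48.6,0]);ex=np.array([.9977,-.0675,0]);ey=np.array([.0675,.9977,0])
for y in(17,60,112): print(y,proj(e,O+ex*-15+ey*(y+8)+np.array([0,0,120+.143*(175-y)+63])))
```

```text
{'clock': 24.15, 'tcp_pos': array([574.0520411 , -32.50797108, 254.07448841]), 'ft_force': array([-0.56858079, -0.19669122, -0.29492025]), 'grip_width': 33.869859238167955}
42 286.8333333333333 181.35714285714286
17 [318.0800002  177.68336375]
60 [302.19364702 176.08464366]
112 [283.86932875 174.24057942]
```

View pics/b6.png

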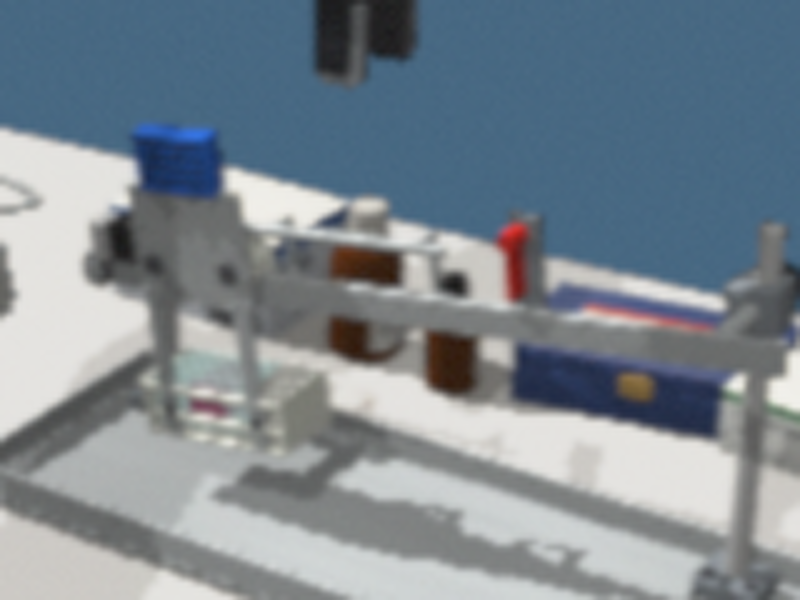

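The rack is at the stop end, with its grip at (178,160) in the crop, and the gate is closed. I'll wait a little and confirm it has stopped moving.

Call:
{"method": "step_arm", "body": {"hand": [0.4, 0.4, 0.4, 0.4, 0.4, 0.4, 0.4, 0.4, 0.4, 0.4, 0.4, 0.4, 0.4, 0.4, 0.4, 0.4, 0.4, 0.4, 0.4, 0.4], "dp": [[0, 0, 0], [0, 0, 0], [0, 0, 0], [0, 0, 0], [0, 0, 0], [0, 0, 0], [0, 0, 0], [0, 0, 0], [0, 0, 0], [0, 0, 0], [0, 0, 0], [0, 0, 0], [0, 0, 0], [0, 0, 0], [0, 0, 0], [0, 0, 0], [0, 0, 0], [0, 0, 0], [0, 0, 0], [0, 0, 0]], "yaw": [0, 0, 0, 0, 0, 0, 0, 0, 0, 0, 0, 0, 0, 0, 0, 0, 0, 0, 0, 0]}}

```text
clock: 26.2
tcp_pos: [574.1, -32.5, 254.1]
tool_rot: [2.293, 2.147, 0.0]
ft_force: [-0.3, 0.4, 0.2]
grip_width: 34.2
finger_force: 0.0
```

Run:
```python
from rig import sense,snapshot
from h import *
e=snapshot('scene');b=cv2.imread('pics/b6.png')
n=cv2.resize(e['image'][145:265,250:410],None,fx=5,fy=5,interpolation=cv2.INTER_CUBIC)
print(sense()['clock'],np.abs(n.astype(int)-b).max(), np.abs(n.astype(int)-b)[100:450,100:350].mean())
for im in (cv2.resize(b,(160,120),interpolation=cv2.INTER_AREA),e['image'][145:265,250:410]):
    m=cv2.inRange(cv2.cvtColor(im,cv2.COLOR_BGR2HSV),(105,150,90),(125,255,255));m[45:]=0;m[:,:20]=0;m[:,50:]=0;ys,xs=np.nonzero(m);print(len(xs),xs.mean(),ys.mean(),xs.min(),xs.max())
T=snapshot('top');m=blue(T,(250,150,345,240));ys,xs=np.nonzero(m);print(len(xs))
if len(xs):
    p=(xs.mean(),ys.mean());q=onz(T,p,129.5+74);d=q-np.array([590.1,-48.6,0]);print(q,'stand x,y of grip top',d@[.9977,-.0675,0],d@[.0675,.9977,0])
```

```text
26.25 180 10.719470476190477
179 35.89385474860335 30.860335195530727 27 43
155 33.774193548387096 30.496774193548386 24 40
33
[580.02136081  91.25384251 203.5       ] stand x,y of grip top -19.49559268991952 138.85187052215664
```

Call:
{"method": "step_arm", "body": {"hand": [0.4, 0.4, 0.4, 0.4, 0.4, 0.4, 0.4, 0.4, 0.4, 0.4, 0.4, 0.4, 0.4, 0.4, 0.4, 0.4, 0.4, 0.4, 0.4, 0.4], "dp": [[0, 0, 0], [0, 0, 0], [0, 0, 0], [0, 0, 0], [0, 0, 0], [0, 0, 0], [0, 0, 0], [0, 0, 0], [0, 0, 0], [0, 0, 0], [0, 0, 0], [0, 0, 0], [0, 0, 0], [0, 0, 0], [0, 0, 0], [0, 0, 0], [0, 0, 0], [0, 0, 0], [0, 0, 0], [0, 0, 0]], "yaw": [0, 0, 0, 0, 0, 0, 0, 0, 0, 0, 0, 0, 0, 0, 0, 0, 0, 0, 0, 0]}}

```text
clock: 28.3
tcp_pos: [574.0, -32.5, 254.1]
tool_rot: [2.293, 2.147, -0.0]
ft_force: [0.5, 1.0, -0.3]
grip_width: 34.0
finger_force: 0.0
```

Run:
```python
from rig import sense,snapshot
from h import *
O=np.array([590.1,-48.6,0]);ex=np.array([.9977,-.0675,0]);ey=np.array([.0675,.9977,0])
e=snapshot('scene');im=e['image'][145:265,250:410]
m=cv2.inRange(cv2.cvtColor(im,cv2.COLOR_BGR2HSV),(105,150,90),(125,255,255));m[45:]=0;m[:,:20]=0;m[:,50:]=0;ys,xs=np.nonzero(m);print(len(xs),xs.mean(),ys.mean(),xs.min(),xs.max())
ps=(250+xs.mean(),145+ys.mean())
T=snapshot('top');m=blue(T,(240,150,345,240));ys,xs=np.nonzero(m);print(len(xs),xs.min(),xs.max(),ys.min(),ys.max())
P,r=tri(e,ps,T,(xs.mean(),ys.mean()));d=P-O;print(P,r,'stand',d@ex,d@ey)
a=cv2.resize(T['image'][150:235,245:385],None,fx=5.5,fy=5.5,interpolation=cv2.INTER_CUBIC);cv2.imwrite('pics/t7.png',a)
```

```text
154 33.79220779220779 30.545454545454547 24 40
33 267 273 195 199
[586.32674219  85.83989743 185.88512773] 19.38213260403886 stand -12.839272395749095 133.8759907586333
```

View pics/t7.png

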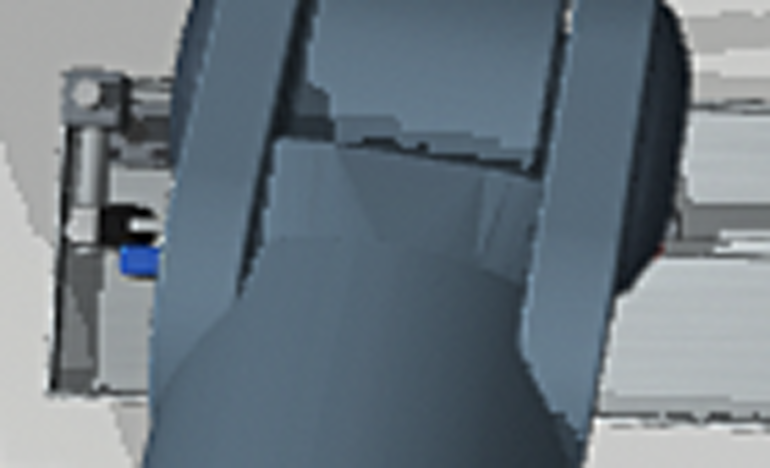

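The rack has not moved in 2 s. Its image column, 283.8, matches the 283.9 predicted for the stop, and the front roller is against the black stop in the top view (about (140,222)). Handing in.

```bash
python3 -c "
from rig import finish_job
print(finish_job())"
```

```text
the job is handed in; nothing more can be done
None
```

The slide rack hangs on the rail at rest against the rubber stop, released with the gate closed behind it, and the job was handed in at about 28 s of the 70 s allowed; no verdict was returned.

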